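# Index a transmission drum to the next slot of a workshop turntable

### The job

Pull up the spring plunger's black knob, swing the turntable clockwise (seen from above) to the next slot of the index ring, and let the plunger drop fully home there so that the turntable is locked, then take the hand off. Do not force the turntable against the pin, and leave the loose parts lying around the fixture where they are.

Things in the scene. Friction and masses are not known exactly. Their poses are not given: they have to be found in the camera images.
- fixture: Round grey base of the indexing fixture, 270 mm across, 30 mm high, bolted to the bench; four lugs reach 167 mm from its axis. Origin: centre of its underside, on the turntable's upright axis. Its x axis points from the axis to the slot where the plunger sits at the start.
- ring_top (a point): Point on the turntable's axis at the height of the index ring's top face, 45 mm above the bench. The steel ring lies on the base, 194 to 254 mm across, with slots 13 mm wide along the ring, open deeper than the pin reaches, on the pin's circle of 112 mm radius.
- start_slot (a point): Centre of the starting slot's mouth. The next slot clockwise (seen from above) is in a hand-set, clamped ring segment, anywhere from 48.5 to 71.5 degrees (0.85 to 1.25 rad) clockwise of this one: not measured, find it by feel or sight. The segment's top is 0.4 mm higher than the ring. Wrong slots: 122 degrees clockwise and 60 degrees anticlockwise of this one.
- turntable (a joint): Angle of the aluminium turntable (170 mm across, top 61 mm above the bench) in rad: 0 with the plunger in the starting slot, growing clockwise seen from above, range -1.3 to 2.45; slots give about 0.022 rad of play either way. Friction about 0.22 N m plus 0.35 N m s of drag; it stays where left.
- drum_top (a point): Centre of the top rim of the steel clutch drum fixed on the turntable's axis: 100 mm across, 111 mm above the bench. The turntable also has a radial arm with the plunger's housing, 26 mm across, top 84 mm above the bench, 112 mm from the axis.
- plunger (a joint): Lift of the spring plunger in m: 0 fully home in a slot (locked), about 0.008 with its pin resting on the ring between slots, at most 0.016. The spring alone pushes it down, with 6.6 N at 0 and 11.4 N at 0.016. A lift of more than 0.009 clears the ring.
- knob (a point): Centre of the plunger's round black knob: 30 mm across, upright side wall from 13 mm below to 12 mm above this point, top and underside 16 mm from it. 110 mm above the bench when home. It rides on the turntable's arm, 112 mm from the axis, so a hand holding it raised, or pushing it sideways, swings the turntable. 40 mm free on every side.
- pin: The plunger's round-nosed steel pin, 8 mm across, straight below the knob, mostly hidden in the housing. Origin: the tip of its nose, 37 mm above the bench when home, 8 mm below the ring's top. It bends if the contact force on it exceeds 30 N.
- bushing: Bystander: loose steel bushing ring, 64 mm across, 30 mm high, on the bench. Origin: centre of underside.
- valve: Bystander: loose turned aluminium spool valve standing on end, 28 mm across, 55 mm high, on the bench. Origin: centre of underside.
- gear: Bystander: loose dark steel hub disc, 68 mm across, 26 mm high, on the bench. Origin: centre of underside.

How it is judged:
By the outcome, as a careful person would: the job done as asked, in the order asked, and still so for the second after the job is handed in, with the robot touching nothing.
It also fails if it takes over 45 s, if anything falls off the work surface, if the arm or the gripper's body presses on something with over 40 N, if the wrist force passes 120 N, or if a joint passes its speed limit or range.

### The arm

A 6-joint arm with a two-finger parallel gripper is mounted at the origin on the work surface. World frame = base frame: x ahead of the robot, y to its left, z up, the work surface at z = 0. Lengths are in m, angles in degrees, forces in N, time in s.
With the tool pointing down it reaches from about 0.4 to 0.825 m from the base axis. Payload 7 kg.
Tool frame: the origin (TCP) lies at the centre of the arm's flange, where the gripper is bolted on; the fingertips stand 178 mm ahead of it and the grasp point (between the pads) lies 159 mm ahead of it (ctrl.hold_point_z is the distance from the TCP to the grasp point, in m); z points along the fingers, y is the line along which they close (so a half turn about z gives the same grasp; the last joint's range is limited). The gripper opens to 88 mm and grips with 3 to 60 N. Pads are 19 mm wide; open, the fingers measure 130 mm over their backs; the gripper's body (78 mm by 193 mm) begins 47 mm behind the grasp point.
Start: joints at [93.57, 20.546, 0.682, 0, -70.136, -16.507], TCP at [0.151, 0.658, 0.405] pointing down, gripper open.
Joint ranges: [-176.03, 176.03], [-82.01, 121.73], [-58.28, 71.71], [-173.87, 95.51], [-174.79, -0.11], [-173.66, 173.66]. Speed limits (degrees/s): [136.94, 136.94, 172.46, 180, 180, 180].

### API

Orientations are given as [roll, pitch, yaw] about the fixed x, y, z axes, in that order (R = Rz(yaw) Ry(pitch) Rx(roll)).
In Python, from plant import ctrl gives the robot as it stands.
- The arm moves only by the shell command python3 -m inch 'ROWS'. ROWS is JSON, one flat list of numbers, 7 for each row, row after row: the closure, from 0 (fully open) to 1 (shut), then the shift along the tool's x, y, z in mm, then the turn, a rotation vector about the tool's x, y, z in degrees. In form: [hand, x, y, z, wx, wy, wz, hand, x, y, z, wx, wy, wz, ...]. A call has 1 to 5 rows; each row is the pose to reach, as a shift and turn from the pose commanded when the call began, along the tool's axes at that moment; what a row does not reach only later rows make up. A row lasts 1/10 s, in which the tool goes at most 50 mm and 8.59 degrees, less where a joint would pass 70% of its speed; a pose out of reach is approached as far as the arm can. A call with a gripper value outside its range is refused whole. The fingers move at their own pace and stop on an object; the grip force is fixed at half the most. Time passes only in rows, so rows that repeat a pose let the fingers close. It gives the time, the measured TCP pose, the force, the opening and the grip force at its end, in the units of the state.
- ctrl.get_obs(): the state, without advancing time (a new reading comes with each control period).
- ctrl.snapshot(name): name is "scene" or "top"; returns a dict with "frame" (400x640x3 uint8, red, green, blue), "K" (3x3 intrinsics, pixels), "k1" (the pictures are not rectified: a ray, as slopes to the right and down, at radius r is drawn at 1 + k1 r^2 times it, then the intrinsics apply), "R" (3x3) and "t" (3): a world point X has camera coordinates R X + t. Camera axes: x right, y down, z forward; pixel columns grow to the right and rows downward; lengths in m; the calibration is good to about 2 mm. A picture is of the moment at which its call begins. There is no depth.
- ctrl.close_job(): hands the job in; it is judged then, once.
Trained networks look in a picture, given as the dict that the camera call returned (one of the last four; its "shot" number tells which), for a name from the list of things; names that differ only in an ending like _2 or _b are one class to them, and where a whole thing is asked for, a point or a joint stands for the part that bears it (a point fixed in the world has none). Each returns a list of dicts, best first, with "p" (0 to 1); they miss things now and then, are a little off and sometimes report something else, mostly with a low value. They report only what shows in the picture. A call takes as long as a camera call.
- ctrl.recognise(picture, thing): "location" ([x, y, z] in m, in world coordinates, good to about 4 mm: the middle of the surface that is visible of it).
- ctrl.trace(picture, thing): "pixels" (400x640 bool, what is visible of it).
- ctrl.mark_of(picture, thing): "location" ([x, y, z] in m, in world coordinates, good to about 4 mm: a listed point, or the origin of a listed thing).
The state is a dict: "clock": time; "joint_pos": joint angles; "qvel": joint speeds; "tau": joint torques, N m; "tool_pos": TCP position; "orientation": TCP orientation; "force": force on the tool from outside, world axes, zero at the start; "moment": the same for the moment, N m; "opening": finger opening in m; "gripper_force": force on a finger pad.
Only numpy, scipy, OpenCV 4.12 (cv2) and the standard library are available. Lean on these libraries where they do the work, as an engineer would, in place of code of your own. Each camera call takes 0.05 s, during which the arm holds its last target. There are 200 camera calls.

## Working session

There is one attempt and no reset: what is moved stays moved. The work goes in short steps, Python scripts to look and compute and a shell command to move; the robot and the scene stay as the last step left them, time stands still between calls to the robot, and variables do not carry over. Pictures are saved under pics/ and viewed, at most 10 in all, crops included, and the job is handed in when it is done.

```bash
mkdir -p pics; python3 - <<'E'
from plant import ctrl
import cv2,numpy as np
o=ctrl.get_obs();print({k:np.round(v,3) for k,v in o.items()})
for n in("scene","top"):
    s=ctrl.snapshot(n);cv2.imwrite(f"pics/{n}0.png",s["frame"][:,:,::-1])
    for t in("fixture","ring_top","start_slot","drum_top","knob","bushing","valve","gear","pin"):
        r=ctrl.mark_of(s,t)
        print(n,t,[(np.round(x["location"],4).tolist(),round(x["p"],2)) for x in r[:2]])
E
```

```text
{'clock': np.float64(0.0), 'joint_pos': array([ 9.3570e+01,  2.0589e+01,  6.3200e-01, -2.1000e-02, -7.0135e+01,
       -1.6505e+01]), 'qvel': array([ 0.028, -0.045, -0.043, -0.111, -0.069, -0.042]), 'tau': array([ 0.0000e+00, -5.8271e+01,  2.9305e+01,  6.9970e+00,  7.0000e-03,
       -0.0000e+00]), 'tool_pos': array([0.151, 0.658, 0.404]), 'orientation': array([ 1.79906e+02, -7.00000e-03, -1.29430e+01]), 'force': array([ 0.449, -0.813, -0.273]), 'moment': array([ 0.007, -0.013,  0.018]), 'gripper_force': np.float64(0.0), 'opening': np.float64(0.088)}
scene fixture [([0.5036, 0.0219, -0.0042], 0.8)]
scene ring_top [([0.4996, 0.0212, 0.0446], 0.86)]
scene start_slot [([0.579, 0.0938, 0.0464], 0.66)]
scene drum_top [([0.4966, 0.0194, 0.1123], 0.8)]
scene knob [([0.58, 0.0933, 0.1114], 0.76)]
scene bushing [([0.4264, -0.3293, 0.0003], 0.95), ([0.5768, 0.0943, 0.0451], 0.28)]
scene valve [([0.5963, -0.3268, -0.0028], 0.8)]
scene gear [([0.41, 0.3121, 0.0013], 0.88)]
scene pin []
top fixture [([0.4988, 0.0165, 0.0035], 0.78)]
top ring_top [([0.4963, 0.0195, 0.0447], 0.56)]
top start_slot [([0.5814, 0.0976, 0.0467], 0.84)]
top drum_top [([0.5042, 0.0261, 0.1087], 0.95)]
top knob [([0.579, 0.0982, 0.1132], 0.6)]
top bushing [([0.4226, -0.3351, 0.0008], 0.74)]
top valve [([0.5941, -0.3231, 0.0], 0.68)]
top gear [([0.412, 0.3106, -0.0014], 0.88)]
top pin []
```

View pics/scene0.png

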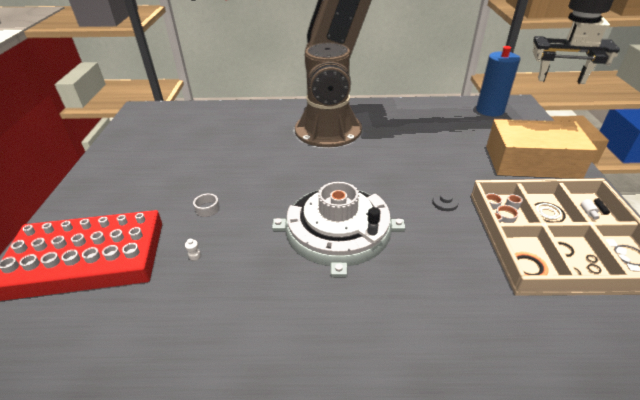

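View pics/top0.png

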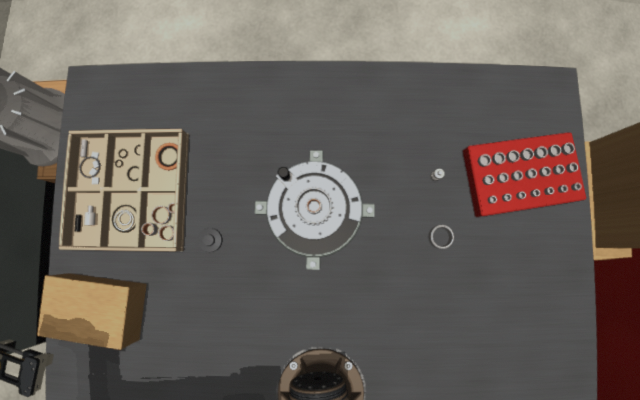

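The scene view shows the fixture at about (338,220) with the black knob at (373,214). In the top view the fixture axis is near (314,207) and the knob at (284,173). The bushing, valve and gear are well clear. Next I unwrap the ring to look for the slots.

```bash
cat > h.py <<'E'
import numpy as np,cv2
def proj(s,X):
    c=np.asarray(X)@np.array(s["R"]).T+s["t"]; u=c[...,:2]/c[...,2:]
    u=u*(1+s["k1"]*(u**2).sum(-1,keepdims=True)); K=np.array(s["K"])
    return u@K[:2,:2].T+K[:2,2]
def unwrap(s,cx,cy,z,degs,rs):
    a=np.radians(degs)[None];r=np.asarray(rs)[:,None]
    P=np.stack([cx+r*np.cos(a),cy+r*np.sin(a),z+0*r*a],-1)
    m=proj(s,P).astype(np.float32)
    return cv2.remap(s["frame"],m[...,0],m[...,1],cv2.INTER_CUBIC)
E
python3 - <<'E'
from plant import ctrl
from h import *
M=[]
S={n:ctrl.snapshot(n) for n in("scene","top")}
for i in range(5):
  for n in S:
    s=ctrl.snapshot(n)
    M.append([ctrl.mark_of(s,t)[:1] for t in("ring_top","drum_top","knob","start_slot")])
    S[n]=s
for j in range(4):
    L=np.array([m[j][0]["location"] for m in M if m[j] and m[j][0]["p"]>.3]);print(L.mean(0).round(4),L.std(0).round(4),len(L))
c=np.median([m[j][0]["location"][:2] for m in M for j in(0,1) if m[j]],0);print(c)
d=np.arange(120,-140,-.333);rs=np.arange(.135,.08,-.0005)
out=[]
for n in S:
    u=unwrap(S[n],*c,.045,d,rs)
    for k in range(0,781,60): cv2.putText(u,str(int(round(d[min(k,779)]))),(k,10),0,.35,(255,0,0))
    out.append(cv2.resize(u,(780,150)))
im=S["top"]["frame"][145:280,250:385]
im=cv2.resize(im,None,fx=2.2,fy=2.2,interpolation=cv2.INTER_CUBIC)
im2=cv2.resize(S["scene"]["frame"][175:280,265:415],None,fx=2.83,fy=2.83,interpolation=cv2.INTER_CUBIC)[:297]
bot=np.zeros((297,780,3),np.uint8);bot[:,:297]=im[:297];bot[:im2.shape[0],310:310+im2.shape[1]]=im2[:,:470]
cv2.imwrite("pics/u1.png",np.vstack(out+[bot])[:,:,::-1])
E
```

```text
[0.5008 0.0184 0.0394] [0.0013 0.0018 0.0152] 9
[0.5011 0.0212 0.1046] [0.0035 0.0011 0.0203] 10
[0.5825 0.0959 0.1101] [0.0015 0.0017 0.0015] 10
[0.5811 0.0974 0.0464] [0.0029 0.0017 0.0012] 9
[0.5009 0.0203]
```

View pics/u1.png

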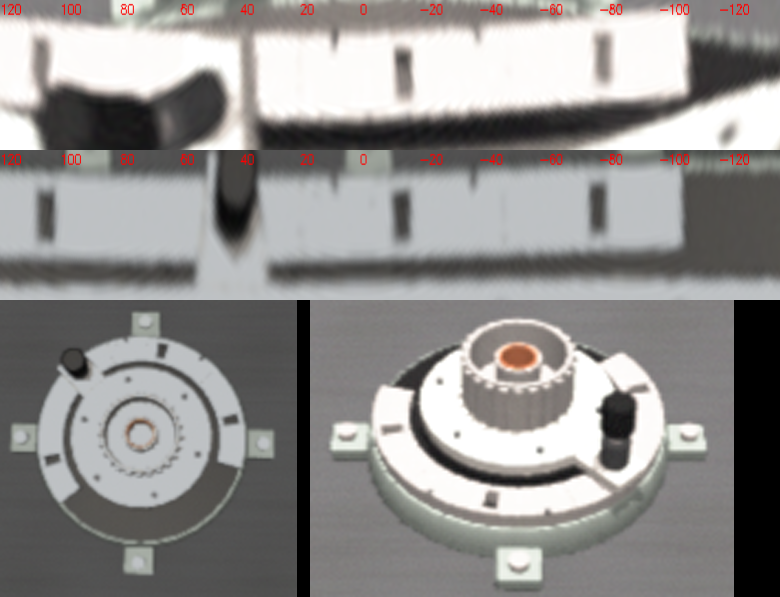

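The unwrap shows three open slots. In the top strip they are at columns 47, 401 and 597 (about 104°, -14° and -79°), with the start slot under the knob near 44°. The -14° slot in the clamped segment is the target. I'll fit the centre and angles to them.

```bash
python3 - <<'E'
from plant import ctrl
from h import *
from scipy.optimize import least_squares
c=np.array([.5009,.0203])
for n in("scene","top"):
    pts=[]
    for it in range(2):
      s=ctrl.snapshot(n);p=[]
      for g in((104.3,106.7)[n=="scene"],-14,(-79,-80.5)[n=="scene"]):
        d=g+np.arange(-6,6,.1);rs=np.arange(.102,.124,.0005)
        u=cv2.cvtColor(unwrap(s,*c,.045,d,rs),cv2.COLOR_RGB2GRAY).astype(float)
        w=np.clip(np.percentile(u,80)*.85-u,0,None)
        A,R=np.meshgrid(np.radians(d),rs)
        a=(w*A).sum()/w.sum()
        r=.112
        # angular centroid and radial centroid
        r=(w*R).sum()/w.sum(); p.append(c+r*np.array([np.cos(a),np.sin(a)]))
      pts.append(p)
    P=np.mean(pts,0)
    off=np.radians
    def f(v):
        a=np.array([v[2]+off(60),v[3],v[2]-off(122)])
        return (v[:2]+.112*np.stack([np.cos(a),np.sin(a)],1)-P).ravel()
    r=least_squares(f,[*c,off(44),off(-14)])
    v=r.x;print(n,v[:2].round(4),np.degrees(v[2:]).round(2),"delta",np.degrees(v[2]-v[3]).round(2),(r.fun*1e3).round(1),
     "knob",(v[:2]+.112*np.array([np.cos(v[2]),np.sin(v[2])])).round(4),"tgt",(v[:2]+.112*np.array([np.cos(v[3]),np.sin(v[3])])).round(4))
E
```

```text
scene [0.4973 0.0175] [ 43.41 -12.54] delta 55.95 [ 0.7 -0.3 -1.4  0.3  0.6 -0. ] knob [0.5786 0.0945] tgt [ 0.6066 -0.0068]
top [0.4995 0.0185] [ 43.69 -12.81] delta 56.5 [ 0.3 -0.5 -0.3  0.1  0.   0.5] knob [0.5805 0.0959] tgt [ 0.6088 -0.0063]
```

```bash
python3 -m inch '[0.35,36,30,0,0,0,0, 0.35,72,60,0,0,0,0, 0.35,109,90,0,0,0,0, 0.35,145,120,0,0,0,0, 0.35,181,150,0,0,0,0]'
python3 -m inch '[0.35,36,30,0,0,0,0, 0.35,72,60,0,0,0,0, 0.35,109,90,0,0,0,0, 0.35,145,120,0,0,0,0, 0.35,181,150,0,0,0,0]'
python3 -m inch '[0.35,36,30,0,0,0,0, 0.35,72,60,0,0,0,0, 0.35,109,90,0,0,0,0, 0.35,145,120,0,0,0,0, 0.35,181,150,0,0,0,0]'
python3 -m inch '[0.35,0,0,0,0,0,-8, 0.35,0,0,0,0,0,-16, 0.35,0,0,0,0,0,-24, 0.35,0,0,0,0,0,-32, 0.35,0,0,0,0,0,-40]'
python3 -m inch '[0.35,0,0,0,0,0,-8, 0.35,0,0,0,0,0,-16.5, 0.35,0,0,0,0,0,-16.5]'
python3 -c "
from plant import ctrl;print(ctrl.get_obs())"
```

```text
clock: 4.3
tool_pos: [0.2948, 0.4694, 0.4049]
orientation: [-180.0, -0.0, -12.9]
force: [1.2, 0.8, 0.4]
opening: 0.0578
gripper_force: 0.0
clock: 4.8
tool_pos: [0.4375, 0.2827, 0.4051]
orientation: [-179.9, -0.0, -12.9]
force: [1.3, 0.3, -0.7]
opening: 0.0568
gripper_force: 0.0
clock: 5.3
tool_pos: [0.5805, 0.0959, 0.405]
orientation: [-180.0, -0.0, -12.9]
force: [0.1, 1.1, 0.7]
opening: 0.057
gripper_force: 0.0
clock: 5.8
tool_pos: [0.5796, 0.0975, 0.4047]
orientation: [-180.0, -0.0, 27.4]
force: [0.6, -1.0, -0.1]
opening: 0.0566
gripper_force: 0.0
clock: 6.1
tool_pos: [0.5796, 0.0977, 0.4048]
orientation: [180.0, -0.0, 43.7]
force: [-0.5, 0.1, -0.7]
opening: 0.0571
gripper_force: 0.0
{'clock': 6.1, 'joint_pos': array([ 2.86138016e+01,  1.23860307e+01, -1.06887389e+01, -1.18703597e-03,
       -6.69150664e+01,  1.05079127e+02]), 'qvel': array([ -0.10017626,   0.06144825,  -0.04310879,  -0.03922687,
         0.1066062 , -10.31990634]), 'tau': array([ 2.10011570e-02, -4.64040935e+01,  2.87352026e+01,  6.71542168e+00,
        5.78408630e-02,  2.23936111e+00]), 'tool_pos': array([0.57958169, 0.09769971, 0.40475318]), 'orientation': array([ 1.79998410e+02, -1.00981222e-02,  4.36924636e+01]), 'force': array([-0.45185094,  0.08815736, -0.65335542]), 'moment': array([-0.0391355 , -0.05184293, -0.03253252]), 'gripper_force': 0.0, 'opening': 0.057073410313702146}
```

```bash
python3 -m inch '[0.35,0,2,40,0,0,0, 0.35,0,2,75,0,0,0, 0.35,0,2,95,0,0,0, 0.35,0,2,105,0,0,0, 0.35,0,2,105,0,0,0]'
python3 - <<'E'
from plant import ctrl
from h import *
o=[]
for n in("scene","top"):
    s=ctrl.snapshot(n)
    p=proj(s,np.array([.580,.0955,.11])).astype(int)
    im=s["frame"][max(p[1]-70,0):p[1]+50,p[0]-65:p[0]+65];o.append(cv2.resize(im,(390,360),interpolation=cv2.INTER_CUBIC))
    print(n,p,[(x["location"],x["p"]) for x in ctrl.mark_of(s,"knob")[:1]])
cv2.imwrite("pics/g1.png",np.hstack(o)[:,:,::-1])
E
```

```text
clock: 6.6
tool_pos: [0.5808, 0.0962, 0.2986]
orientation: [-180.0, 0.1, 43.4]
force: [-1.8, 0.2, 0.3]
opening: 0.0567
gripper_force: 0.0
scene [373 215] []
top [283 173] [([0.5815, 0.098, 0.1101], 0.43)]
```

View pics/g1.png

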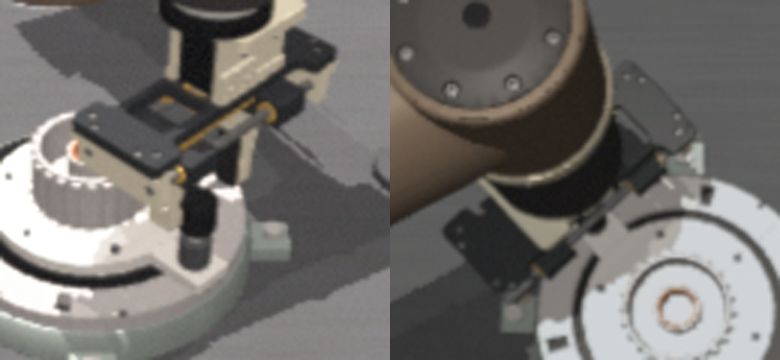

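The fingers straddle the knob tangentially and clear the drum (knob at about (197,225) in the left crop). Next I lower and grip.

```bash
python3 -m inch '[0.35,0,0,15,0,0,0, 0.35,0,0,27,0,0,0, 0.35,0,0,27,0,0,0]'
python3 -m inch '[0.6,0,0,0,0,0,0, 0.6,0,0,0,0,0,0, 0.6,0,0,0,0,0,0]'
python3 -m inch '[0.75,0,0,0,0,0,0, 0.75,0,0,0,0,0,0, 0.75,0,0,0,0,0,0, 0.75,0,0,0,0,0,0]'
```

```text
clock: 7.1
tool_pos: [0.5805, 0.096, 0.2716]
orientation: [-180.0, 0.1, 43.5]
force: [0.2, -0.4, 0.4]
opening: 0.0571
gripper_force: 0.0
clock: 7.4
tool_pos: [0.5812, 0.0964, 0.2733]
orientation: [180.0, -0.1, 43.6]
force: [0.2, -0.0, -0.3]
opening: 0.0386
gripper_force: 0.0
clock: 7.8
tool_pos: [0.5812, 0.0963, 0.2731]
orientation: [180.0, -0.0, 43.6]
force: [-0.5, -0.2, 3.0]
opening: 0.0296
gripper_force: 30.0
```

```bash
python3 -m inch '[0.75,0,0,-4,0,0,0, 0.75,0,0,-8,0,0,0, 0.75,0,0,-12.5,0,0,0, 0.75,0,0,-12.5,0,0,0]'
python3 -c "
from plant import ctrl
o=ctrl.get_obs();print(o['force'],o['moment'],o['tool_pos'])"
```

```text
clock: 8.2
tool_pos: [0.581, 0.0963, 0.2849]
orientation: [-180.0, 0.0, 43.6]
force: [4.3, 1.3, -11.6]
opening: 0.0293
gripper_force: 30.0
[  4.28741674   1.30604122 -11.59929846] [ 0.09617955 -1.90145382  0.1492622 ] [0.58096654 0.0963359  0.28490203]
```

```bash
python3 -m inch '[0.75,0,2,0,0,0,1, 0.75,-0.1,3.9,0,0,0,2, 0.75,-0.2,5.9,0,0,0,3, 0.75,-0.3,7.8,0,0,0,4, 0.75,-0.4,9.8,0,0,0,5]'
```

```text
clock: 8.7
tool_pos: [0.5874, 0.0889, 0.2848]
orientation: [-180.0, 0.0, 38.5]
force: [2.9, 3.3, -9.6]
opening: 0.0291
gripper_force: 30.0
```

The turntable swings freely, with force equal to friction only. I'll continue.

```bash
for i in 1; do python3 -m inch '[0.75,-0.2,5.9,0,0,0,3, 0.75,-0.6,11.7,0,0,0,6, 0.75,-1.4,17.5,0,0,0,9, 0.75,-2.4,23.3,0,0,0,12, 0.75,-3.8,29,0,0,0,15]'; done
python3 -m inch '[0.75,-0.2,5.9,0,0,0,3, 0.75,-0.6,11.7,0,0,0,6, 0.75,-1.4,17.5,0,0,0,9, 0.75,-2.4,23.3,0,0,0,12, 0.75,-3.8,29,0,0,0,15]'
python3 -m inch '[0.75,-0.2,5.9,0,0,0,3, 0.75,-0.6,11.7,0,0,0,6, 0.75,-1.4,17.5,0,0,0,9, 0.75,-2.4,23.3,0,0,0,12, 0.75,-2.4,23.3,0,0,0,12]'
```

```text
clock: 9.2
tool_pos: [0.6026, 0.0637, 0.2848]
orientation: [-180.0, 0.0, 23.4]
force: [3.6, 3.4, -10.7]
opening: 0.0292
gripper_force: 30.0
clock: 9.7
tool_pos: [0.6107, 0.0355, 0.2848]
orientation: [-180.0, 0.0, 8.4]
force: [2.9, 3.2, -10.1]
opening: 0.0293
gripper_force: 30.0
clock: 10.2
tool_pos: [0.6116, 0.0114, 0.2848]
orientation: [180.0, 0.1, -3.6]
force: [5.0, -0.9, -11.0]
opening: 0.0293
gripper_force: 30.0
```

```bash
python3 -m inch '[0.75,-0.2,5.9,0,0,0,3, 0.75,-0.6,11.7,0,0,0,6, 0.75,-1.4,17.6,0,0,0,9.1, 0.75,-1.4,17.6,0,0,0,9.1]'
python3 -m inch '[0.75,0,0,1.5,0,0,0, 0.75,0,0,3,0,0,0, 0.75,0,0,3,0,0,0]'
python3 -m inch '[0.75,0,0,0.7,0,0,0, 0.75,0,0,0.7,0,0,0]'
python3 -m inch '[0.75,0,0,0.7,0,0,0, 0.75,0,0,0.7,0,0,0]'
```

```text
clock: 10.6
tool_pos: [0.609, -0.0057, 0.285]
orientation: [180.0, 0.0, -12.6]
force: [4.1, -1.3, -10.9]
opening: 0.0291
gripper_force: 30.0
clock: 10.9
tool_pos: [0.6091, -0.0052, 0.2818]
orientation: [180.0, 0.0, -12.5]
force: [2.1, -2.3, -8.9]
opening: 0.0291
gripper_force: 30.0
clock: 11.1
tool_pos: [0.6091, -0.0052, 0.2813]
orientation: [180.0, 0.0, -12.5]
force: [1.5, -2.5, -9.8]
opening: 0.029
gripper_force: 30.0
clock: 11.3
tool_pos: [0.6091, -0.0052, 0.2806]
orientation: [180.0, 0.0, -12.5]
force: [2.0, -2.7, -9.6]
opening: 0.0289
gripper_force: 30.0
```

```bash
python3 -m inch '[0.75,0,0,0.8,0,0,0, 0.75,0,0,0.8,0,0,0]'
python3 -m inch '[0.75,0,0,0.8,0,0,0, 0.75,0,0,0.8,0,0,0]'
```

```text
clock: 11.5
tool_pos: [0.6091, -0.0052, 0.2798]
orientation: [180.0, 0.0, -12.5]
force: [1.3, -1.4, -8.2]
opening: 0.0291
gripper_force: 30.0
clock: 11.7
tool_pos: [0.6091, -0.0052, 0.279]
orientation: [180.0, 0.0, -12.5]
force: [0.5, -2.3, -8.9]
opening: 0.0291
gripper_force: 30.0
```

Force is still carried by the hand at a lift of about 6 mm, so the pin is in the slot. I'll lower further.

```bash
python3 -m inch '[0.75,0,0,1,0,0,0, 0.75,0,0,2,0,0,0, 0.75,0,0,2,0,0,0]'
python3 -m inch '[0.75,0,0,1,0,0,0, 0.75,0,0,2,0,0,0, 0.75,0,0,2,0,0,0]'
python3 -m inch '[0.75,0,0,0.8,0,0,0, 0.75,0,0,0.8,0,0,0]'
```

```text
clock: 12.0
tool_pos: [0.6092, -0.0052, 0.277]
orientation: [180.0, 0.0, -12.5]
force: [0.0, -2.2, -8.1]
opening: 0.0293
gripper_force: 30.0
clock: 12.3
tool_pos: [0.6092, -0.0051, 0.275]
orientation: [180.0, 0.0, -12.5]
force: [-0.7, -1.9, -7.9]
opening: 0.0294
gripper_force: 30.0
clock: 12.5
tool_pos: [0.6092, -0.0052, 0.2743]
orientation: [180.0, 0.0, -12.5]
force: [-0.9, -1.1, -7.6]
opening: 0.0292
gripper_force: 30.0
```

Open, check, and back off upward.

```bash
python3 -m inch '[0.35,0,0,0,0,0,0, 0.35,0,0,0,0,0,0, 0.35,0,0,0,0,0,0, 0.35,0,0,0,0,0,0, 0.35,0,0,0,0,0,0]'
python3 -m inch '[0.35,0,0,-15,0,0,0, 0.35,0,0,-50,0,0,0, 0.35,0,0,-90,0,0,0, 0.35,0,0,-130,0,0,0]'
python3 -m inch '[0.35,-40,0,0,0,0,0, 0.35,-80,0,0,0,0,0, 0.35,-120,0,0,0,0,0]'
python3 - <<'E'
from plant import ctrl
from h import *
o=[]
for n in("scene","top"):
  for k in range(2):
    s=ctrl.snapshot(n)
    print(n,[(np.round(x["location"],4),x["p"]) for t in("knob","bushing","valve","gear") for x in ctrl.mark_of(s,t)[:1]])
  p=proj(s,np.array([.608,-.0065,.09])).astype(int)
  # expected knob-centre pixels if home / 8mm up
  print(proj(s,np.array([[.608,-.0065,.126],[.608,-.0065,.134]])).round(1))
  o.append(cv2.resize(s["frame"][p[1]-60:p[1]+60,p[0]-65:p[0]+65],(390,360),interpolation=cv2.INTER_CUBIC))
cv2.imwrite("pics/e1.png",np.hstack(o)[:,:,::-1])
E
```

```text
clock: 13.0
tool_pos: [0.6095, -0.005, 0.2748]
orientation: [-180.0, -0.1, -12.5]
force: [0.3, -0.0, -0.8]
opening: 0.0561
gripper_force: 0.0
clock: 13.4
tool_pos: [0.6092, -0.0052, 0.4058]
orientation: [180.0, 0.0, -12.5]
force: [0.8, 0.0, 0.4]
opening: 0.0568
gripper_force: 0.0
clock: 13.7
tool_pos: [0.4909, 0.0209, 0.4045]
orientation: [-180.0, -0.0, -12.6]
force: [0.9, 0.9, 0.1]
opening: 0.057
gripper_force: 0.0
scene [(array([ 0.609 , -0.006 ,  0.1097]), 0.54), (array([ 0.4237, -0.3297, -0.002 ]), 0.61), (array([ 5.988e-01, -3.275e-01, -2.000e-04]), 0.65), (array([ 0.4101,  0.3125, -0.0013]), 0.93)]
scene [(array([ 0.6101, -0.0061,  0.1128]), 0.65), (array([ 0.4251, -0.3305, -0.0016]), 0.75), (array([ 0.5958, -0.326 ,  0.001 ]), 0.61), (array([0.4118, 0.309 , 0.    ]), 0.73)]
[[328.5 219.5]
 [328.4 216.8]]
top [(array([ 4.240e-01, -3.343e-01, -4.000e-04]), 0.67), (array([ 0.5942, -0.3259, -0.0041]), 0.42)]
top [(array([ 4.225e-01, -3.319e-01,  2.000e-04]), 0.57), (array([ 0.5937, -0.3277,  0.    ]), 0.62)]
[[323.2 161.2]
 [323.2 160.5]]
```

View pics/e1.png

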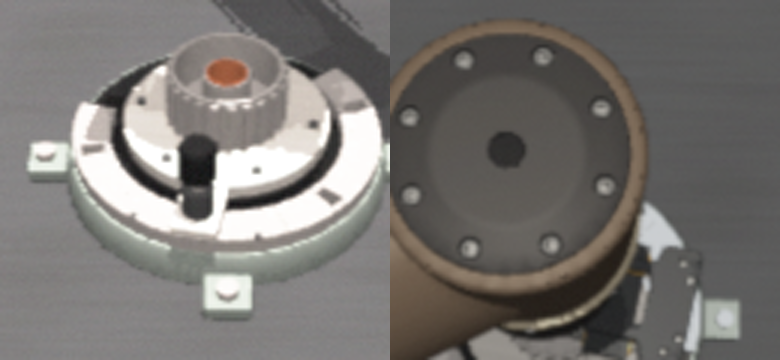

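The scene crop shows the knob at about (197,155), over the target slot. Its measured height is 0.110–0.113 m, which is the home height, and the loose parts are unmoved. The pin followed freely to within about 1 mm of home with the hand carrying the spring, so I'm handing in.

```bash
python3 -c "
from plant import ctrl
print(ctrl.close_job())"
```

```text
the job is handed in; nothing more can be done
None
```

The turntable was swung about 56° clockwise to the next slot, the plunger was released there and by force and camera looks fully home (no lock test by pushing), the hand is clear, the loose parts did not move, and the job is handed in with no verdict returned.

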